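# Lock the apple peeler for use

## Robot

A 7-joint arm with a two-finger parallel gripper is mounted at the origin on a cart in front of the work surface, level with it; the furniture and walls round the work are solid. World frame = base frame: x ahead of the robot, y to its left, z up, the work surface at z = 0. Lengths are in m, angles in rad, forces in N, time in s.
With the tool pointing down it reaches from about 0.4 to 0.75 m from the base axis. Payload 19.5 kg.
Tool frame: the origin (TCP) lies at the very end of the fingers, on their centre line; the grasp point (between the pads) lies 19 mm behind it; z points along the fingers, y is the line along which they close (so a half turn about z gives the same grasp; the last joint's range is limited). The gripper opens to 85 mm and grips with 20 to 120 N. Pads are 22 mm wide; open, the fingers measure 114 mm over their backs; the gripper's body (76 mm by 85 mm) begins 54 mm behind the grasp point. The pads swing forward as they close: fully open they stand 13 mm farther back than shut.
Start: joints at [-1.19, 0.707, -0.028, 1.485, 0.022, 0.951, -0.075], TCP at [0.236, 0.524, 0.231] pointing down, gripper open.
Joint ranges: [-2.71, 2.71], [-0.32, 2.16], [-1.57, 1.52], [0, 2.45], [-1.46, 4.6], [0, 2.02], [-2.83, 2.83]. Speed limits (rad/s): [1.89, 1.89, 2.57, 2.57, 3.01, 3.01, 3.01].

## Interface

Orientations are given as a unit quaternion [x, y, z, w].
In Python, from station import arm gives the robot as it stands.
- The arm moves only by the tool arm_command, never from a script. Its argument "increments" is text: rows parted by semicolons, each of 7 numbers parted by spaces: the shift along the world's x, y, z scaled (see below), then the turn, a rotation vector about the world's x, y, z scaled (see below), then the opening, from 0 (shut) to 1 (fully open). In form: x y z ax ay az claw; .... A call has 1 to 5 rows; each row is the pose to reach, as a shift and turn from the pose commanded when the call began; what a row does not reach only later rows make up. The controller multiplies each number of a shift by 400 mm and each number of a turn by 60 degrees. A row lasts 1/8 s, in which the tool goes at most 62.5 mm and 10.7 degrees, less where a joint would pass 70% of its speed; a pose out of reach is approached as far as the arm can. A call with a number of a shift or a turn outside -1 to 1 is refused whole. A call with a gripper value outside its range is refused whole. The fingers move at their own pace and stop on an object; "force" is the grip in N (left out, the last holds). Time passes only in rows, so rows that repeat a pose let the fingers close. It gives the time, the measured TCP pose, the force, the opening and the grip force at its end, in the units of the state.
- arm.observe(): the state, without advancing time (a new reading comes with each control period).
- arm.grab_frame(name): name is "scene" or "side" or "wrist"; returns a dict with "frame" (384x512x3 uint8, red, green, blue), "range_z" (384x512 float32, m along the optical axis (not along the pixel's ray), 0 where there is no reading), "K" (3x3 intrinsics, pixels), "rvec" (rotation vector, rad) and "tvec" (3), from world to camera coordinates, as OpenCV has them. Camera axes: x right, y down, z forward; pixel columns grow to the right and rows downward; lengths in m; the calibration is good to about 2 mm. A picture is of the moment at which its call begins.
- arm.job_done(): hands the job in; it is judged then, once.
The state is a dict: "time_s": time; "q": joint angles; "qvel": joint speeds; "joint_efforts": joint torques, N m; "eef_pos": TCP position; "ee_rot": TCP orientation; "wrist_force": force on the tool from outside, world axes, zero at the start; "ft_torque": the same for the moment, N m; "width": finger opening in m; "finger_force": force on a finger pad.
Only numpy, scipy, OpenCV 4.12 (cv2) and the standard library are available. Lean on these libraries where they do the work, as an engineer would, in place of code of your own. Each camera call takes 0.05 s, during which the arm holds its last target. There are 200 camera calls.

## Task

Get the apple peeler ready for use by flipping its two toggle levers with a fingertip. First push the foot lever in front of it over to the crank-handle side until it snaps down and the suction foot is locked; then push the shaft catch on top of it over, away from the foot lever, until that snaps too. Only push the levers, do not grip or lift anything; leave the peeler standing where it is and do not disturb the jar, the cup and the garlic beside it.

Things in the scene. Friction and masses are not known exactly. Their poses are not given: they have to be found in the camera images.
- peeler: Loose grey hand-cranked apple peeler, about 2.2 kg, 107 mm high without levers. Origin: centre of the underside of its round black suction foot (radius 74 mm). z up; +y along the shaft to the crank (black handle ends at y = 197 mm); -y to the prongs (end at -94 mm); -x to the side with the foot lever; turned up to 0.4 rad about z. The crank reaches x = 85 mm. It slides if pushed with about 15 N.
- foot_lever (a joint): Angle of the foot lever, rad: 0 = released, leaning 0.55 rad from upright to the prong side (-y of the peeler); 0.55 = upright; 1.1 = locked, leaning as far to the crank side (+y). Over-centre spring: it is driven away from upright to whichever stop is nearer; about 2 N across the lever at its end flips it, more if the finger rubs: the end rises as it comes upright.
- foot_lever_tip (a point): Middle of the rounded end of the foot lever, a black paddle 85 mm long from pivot to end, 20 mm wide (along the peeler's x; 34 mm at the thicker rounded end), 9 mm thick (16 mm at the end). Moves with the lever.
- foot_lever_pivot (a point): Pivot of the foot lever, in the peeler's frame at (-87, 0, 30) mm. The lever swings in the upright plane through it that is parallel to the peeler's y axis.
- shaft_catch (a joint): Angle of the shaft catch, rad: 0 = open, leaning 0.55 rad from upright to the foot lever side (-x of the peeler); 0.55 = upright; 1.1 = engaged, leaning as far to the back (+x). Over-centre spring as on the foot lever; about 2 N across the lever at its end flips it, more if the finger rubs: the end rises as it comes upright.
- shaft_catch_tip (a point): Middle of the rounded end of the shaft catch, a black paddle 60 mm long from pivot to end, 26 mm wide (along the peeler's y; 40 mm at the thicker rounded end), 9 mm thick (16 mm at the end). Moves with the catch.
- shaft_catch_pivot (a point): Pivot of the shaft catch, between the two uprights on top of the peeler, in the peeler's frame at (22, 65, 100) mm. The catch swings in the upright plane through it that is parallel to the peeler's x axis.
- honey_jar: Loose bystander: honey jar with a grey lid, 66 x 72 x 102 mm, behind the peeler; origin at the centre of its underside.
- espresso_cup: Loose bystander: white spotted espresso cup with a handle, 65 x 90 x 56 mm, behind the peeler; origin at the centre of its underside.
- garlic: Loose bystander: garlic bulb, 56 x 56 x 56 mm, beside the prong end; origin at the centre of its underside.

How it is judged:
On the way, in this order (a step that is already met when the one before it is completed fails the run):
1. the foot lever is snapped over to the crank side while the shaft catch is still open (value of joint foot_lever above 1 rad and value of joint shaft_catch below 0.4 rad), for 0.2 s.
2. the shaft catch is snapped over to the back (value of joint each of shaft_catch, foot_lever above 1 rad), for 0.2 s.
At the end, for the whole second after the job is handed in: Foot lever beyond 1.0 rad (locked, crank side) and shaft catch beyond 1.0 rad (engaged, back), the peeler upright, at rest and within 40 mm of where it stood, jar, cup and garlic within 30 mm of where they stood (all of step 2 and distance of peeler from where it was at the start of the episode below 0.04 m and angle between peeler's own z axis and vertical below 0.05 rad and linear speed of peeler below 0.02 m/s and distance of each of honey_jar, espresso_cup, garlic from where it was at the start of the episode below 0.03 m); the robot touches nothing.
It fails at once if the shaft catch is flipped before the foot lever (value of joint shaft_catch above 0.6 rad and value of joint foot_lever below 0.55 rad).
It fails at once if the peeler is lifted, tipped or shoved more than 40 mm (height (world z) of peeler above 0.012 m or angle between peeler's own z axis and vertical above 0.15 rad or distance of peeler from where it was at the start of the episode above 0.04 m).
It fails at once if a lever or the peeler is gripped or forced (more than 35 N) (contact force between the fingers and peeler above 35 N).
It fails at once if the jar, cup or garlic is moved more than 30 mm or lifted (distance of any of honey_jar, espresso_cup, garlic from where it was at the start of the episode above 0.03 m).
It also fails if it takes over 45 s, if anything falls off the work surface, if the arm or the gripper's body presses on something with over 40 N, if the wrist force passes 120 N, or if a joint passes its speed limit or range.

## Working session

There is one attempt and no reset: what is moved stays moved. The work goes in short steps, Python scripts to look and compute and a tool call to move; the robot and the scene stay as the last step left them, time stands still between calls to the robot, and variables do not carry over. Pictures are saved under pics/ and viewed, at most 10 in all, crops included, and the job is handed in when it is done.

Besides the shell and the picture viewer there is one more tool, called after "Call:" as a command line: name --argument value ..., lists and objects as JSON in quotes. arm_command: Moves the arm, as the interface text tells. Its arguments: {"type":"object","properties":{"increments":{"type":"string"},"force":{"type":"number"}},"required":["increments"]}

```bash
mkdir -p pics; cat > h.py <<'E'
import numpy as np,cv2
from station import arm
def grab(n):
    f=arm.grab_frame(n); R=cv2.Rodrigues(np.array(f['rvec'],float))[0]; t=np.array(f['tvec'],float).ravel()
    z=f['range_z']; K=np.array(f['K']); v,u=np.mgrid[:384,:512]
    c=np.stack([(u-K[0,2])/K[0,0]*z,(v-K[1,2])/K[1,1]*z,z],-1)
    f['P']=(c-t)@R; f['P'][z==0]=np.nan; f['cam']=-R.T@t; return f
E
python3 - <<'E'
from h import *
s=arm.observe();print(s['eef_pos'],s['ee_rot'],s['width'])
a=[grab(n) for n in('scene','side')]
for n,f in zip(('scene','side'),a):
    print(n,f['cam']); np.save(n+'_P.npy',f['P']); np.save(n+'_I.npy',f['frame'])
    cv2.imwrite('pics/%s0.png'%n,cv2.resize(f['frame'][...,::-1],(800,600)))
E
```

```text
[0.23585154 0.52411151 0.23083908] [ 2.09841310e-01  9.77735306e-01 -5.36612501e-04 -8.33376417e-05] 0.08545064375623236
scene [ 0.36819478 -0.52432752  0.77721637]
side [ 0.24880566 -0.53493008  0.65627979]
```

View pics/scene0.png

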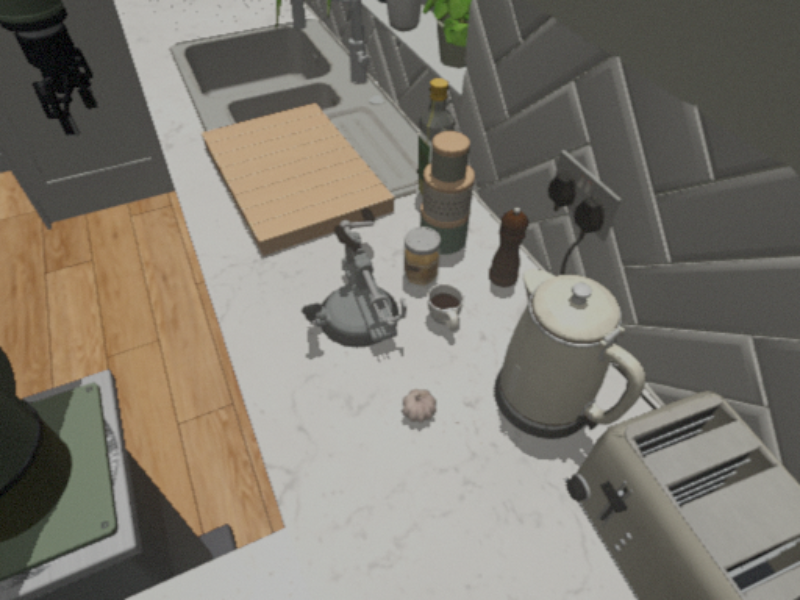

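View pics/side0.png

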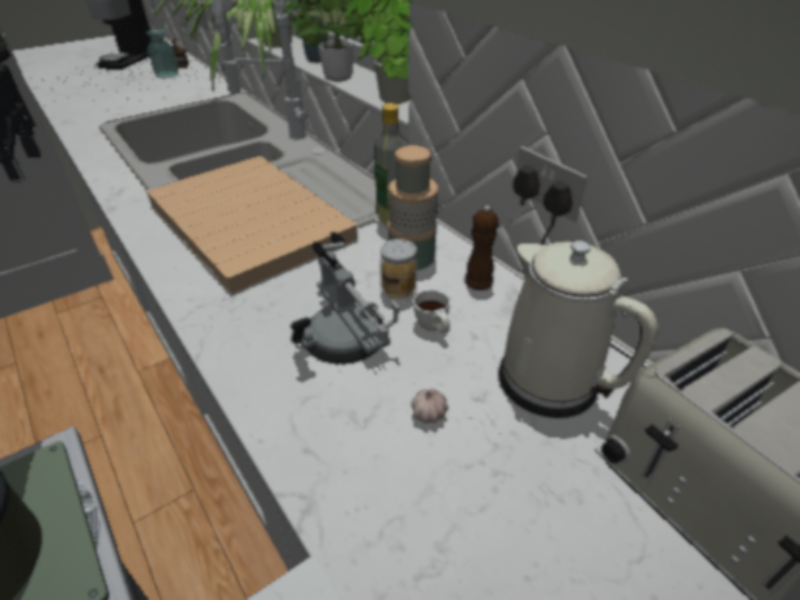

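The scene view shows the peeler foot at about (360,315), with the foot lever's black end at (312,312). The crank runs up to (365,215) and the prongs are at (385,330). The jar is at (422,255), the cup at (445,305) and the garlic at (418,405). Next I measure from the depth data.

```bash
python3 - <<'E'
from h import *
for n,(x0,x1,y0,y1) in {'scene':(180,300,120,280),'side':(170,300,140,280)}.items():
    P=np.load(n+'_P.npy');I=np.load(n+'_I.npy')
    cv2.imwrite('pics/%s_c.png'%n,cv2.resize(I[y0:y1,x0:x1,::-1],None,fx=4 if n=='side' else 3.7,fy=4 if n=='side' else 3.7,interpolation=cv2.INTER_CUBIC))
    # foot rim / objects
    sub=P[y0:y1,x0:x1]; g=I[y0:y1,x0:x1].max(-1).astype(int)
    h=sub[...,2]; print(n,'table z',np.nanmedian(h))
    dark=((g<60)&(h>0.012)).astype(np.uint8)
    k,l,st,c=cv2.connectedComponentsWithStats(dark)
    for i in range(1,k):
        if st[i,4]>12:
            p=sub[l==i]; print('dark',st[i,:5]+[x0,y0,0,0,0],np.nanmedian(p,0).round(3),np.nanmin(p,0).round(3),np.nanmax(p,0).round(3))
    m=((h>0.012)).astype(np.uint8)
    k,l,st,c=cv2.connectedComponentsWithStats(m)
    for i in range(1,k):
        if st[i,4]>60:
            p=sub[l==i]; print('obj',st[i,:5]+[x0,y0,0,0,0],np.nanmedian(p,0).round(3),np.nanpercentile(p,1,0).round(3),np.nanpercentile(p,99,0).round(3))
E
```

```text
scene table z 0.002512029571746334
dark [232 134   7   7  30] [0.668 0.249 0.086] [0.661 0.234 0.079] [0.674 0.265 0.088]
dark [215 145  15  16  70] [0.585 0.141 0.145] [0.573 0.132 0.093] [0.61  0.176 0.155]
dark [195 196  10   9  31] [0.488 0.052 0.094] [0.476 0.049 0.033] [0.5   0.091 0.103]
obj [ 180  120   81   99 4138] [0.592 0.159 0.041] [ 0.487 -0.004  0.013] [0.752 0.435 0.15 ]
obj [ 258  120   42   63 1831] [0.772 0.157 0.09 ] [0.692 0.092 0.014] [0.842 0.232 0.164]
obj [274 181  24  31 518] [0.714 0.017 0.041] [ 0.687 -0.036  0.017] [0.748 0.049 0.058]
obj [258 249  22  21 372] [ 0.584 -0.146  0.037] [ 0.562 -0.164  0.017] [ 0.614 -0.119  0.054]
side table z 0.0010155663005578454
dark [211 149  10   6  42] [0.666 0.246 0.084] [0.658 0.233 0.014] [0.727 0.328 0.088]
dark [266 150  12  20 171] [0.811 0.158 0.042] [0.792 0.154 0.012] [0.84  0.165 0.072]
dark [199 155  28  42 309] [0.595 0.139 0.077] [0.571 0.105 0.031] [0.666 0.325 0.155]
dark [260 175   5  12  38] [0.73  0.096 0.037] [0.718 0.091 0.022] [0.739 0.101 0.057]
dark [245 176  10   6  41] [0.694 0.111 0.051] [0.688 0.101 0.04 ] [0.704 0.129 0.06 ]
dark [268 192  16   7  69] [0.725 0.031 0.033] [0.708 0.015 0.031] [0.743 0.046 0.036]
dark [187 204  12  15 113] [0.489 0.056 0.091] [0.474 0.048 0.027] [0.505 0.094 0.105]
dark [195 220  43   9 121] [0.541 0.039 0.014] [ 0.5   -0.003  0.012] [0.578 0.084 0.035]
obj [ 170  140   86   89 3745] [0.594 0.117 0.041] [ 0.481 -0.004  0.013] [0.748 0.434 0.148]
obj [ 241  140   39   51 1460] [0.739 0.139 0.078] [0.69  0.092 0.013] [0.842 0.324 0.118]
obj [283 140  17  11 102] [0.951 0.209 0.024] [0.947 0.184 0.012] [0.954 0.262 0.048]
obj [264 185  24  28 531] [0.711 0.016 0.04 ] [ 0.685 -0.035  0.015] [0.746 0.05  0.056]
obj [263 249  24  22 397] [ 0.58  -0.146  0.035] [ 0.56  -0.164  0.014] [ 0.608 -0.118  0.054]
```

View pics/scene_c.png

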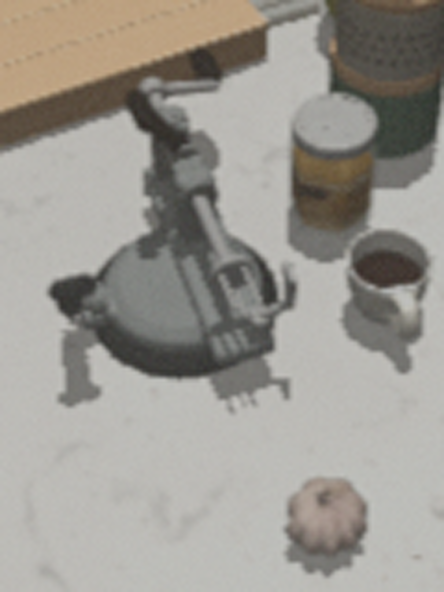

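View pics/side_c.png

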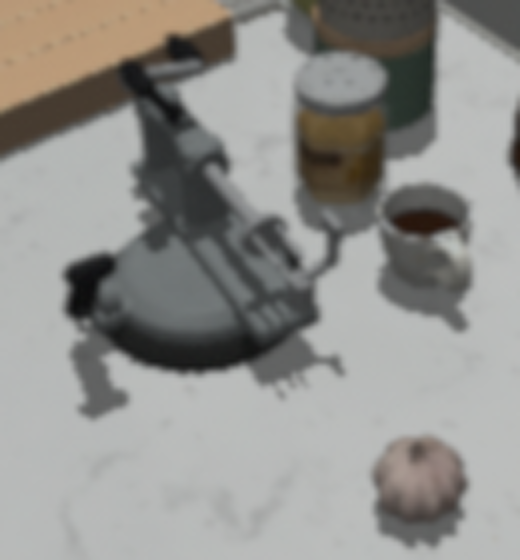

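Both crops agree. The foot lever end sits at about (0.488,0.053,0.095), leaning towards the camera. The catch tip is at about (0.583,0.141,0.147) and the handle at about (0.667,0.249). Now I fit the foot's rim to get the peeler pose, and start the approach.

```bash
python3 - <<'E'
from h import *
from scipy.optimize import least_squares
for n in('scene','side'):
    P=np.load(n+'_P.npy').reshape(-1,3); I=np.load(n+'_I.npy').reshape(-1,3).max(-1)
    m=(P[:,2]>.006)&(P[:,2]<.02)&(I<75)&(P[:,0]>.5)&(P[:,0]<.66)&(P[:,1]<.06)&(P[:,1]>-.02)
    p=P[m][:,:2]
    r=least_squares(lambda c:np.hypot(*(p-c[:2]).T)-.074,[.58,.075],loss='soft_l1',f_scale=.003)
    print(n,m.sum(),r.x.round(4),np.abs(r.fun).mean())
    # shared fit with yaw
    W=np.array([[.488,.056,.1],[.585,.143,.15],[.667,.249,.08]])
    for x,y in ((-87,-44),(-9,65)):
        pass
    c=r.x
    for nm,w,b in(('foot',W[0],(-87,-44)),('catch',W[1],(-9,65)),('handle',W[2],(80,190))):
        d=w[:2]-c; print(nm,'yaw',round(np.arctan2(d[1],d[0])-np.arctan2(b[1],b[0]),3),'r',np.hypot(*d).round(3),'exp',np.hypot(*b)/1000)
E
```

```text
scene 168 [0.5785 0.097 ] 0.0037568767004303714
foot yaw -0.043 r 0.099 exp 0.09749358953285082
catch yaw -0.277 r 0.046 exp 0.06562011886609168
handle yaw -0.129 r 0.176 exp 0.20615528128088303
side 196 [0.5819 0.0963] 0.0038926822682096864
foot yaw -0.063 r 0.102 exp 0.09749358953285082
catch yaw -0.204 r 0.047 exp 0.06562011886609168
handle yaw -0.11 r 0.175 exp 0.20615528128088303
```

Call:
arm_command --increments "0.1 -0.1 0.1 0 0 0.1 0; 0.2 -0.25 0.1 0 0 0.22 0; 0.3 -0.4 0.1 0 0 0.22 0; 0.4 -0.55 0.1 0 0 0.22 0; 0.5 -0.7 0.1 0 0 0.22 0"

```text
time_s: 0.72
eef_pos: [0.4123, 0.2791, 0.2712]
ee_rot: [0.096, 0.995, -0.0, -0.0]
wrist_force: [0.4, -0.0, 0.7]
width: 0.0
finger_force: 0.0
```

Call:
arm_command --increments "0.02 -0.15 0.03 0 0 0 0; 0.04 -0.3 0.06 0 0 0 0; 0.06 -0.45 0.09 0 0 0 0; 0.08 -0.6 0.1 0 0 0 0; 0.1 -0.75 0.1 0 0 0 0"

```text
time_s: 1.35
eef_pos: [0.4515, -0.021, 0.3115]
ee_rot: [0.096, 0.995, -0.0, 0.0]
wrist_force: [0.9, 0.2, 0.4]
width: -0.0001
finger_force: 0.0
```

```bash
python3 - <<'E'
from h import *
f=grab('wrist');np.save('w_P.npy',f['P']);np.save('w_I.npy',f['frame'])
print(f['cam'],arm.observe()['eef_pos'])
cv2.imwrite('pics/w0.png',f['frame'][...,::-1])
E
```

```text
[ 0.3859533  -0.00813113  0.45453606] [ 0.45169754 -0.02919613  0.31117799]
```

View pics/w0.png

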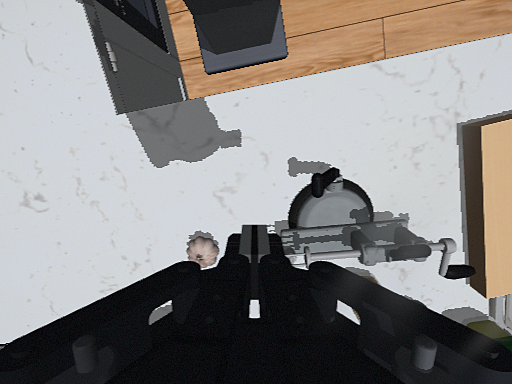

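The wrist view shows the foot lever at (325,181), the foot disc around (331,208), the catch at (408,253) and the handle at (460,271). I measure these points and fit the peeler pose.

```bash
python3 - <<'E'
from h import *
from scipy.optimize import least_squares
P=np.load('w_P.npy');I=np.load('w_I.npy');g=I.max(-1)
def box(u0,u1,v0,v1,zl,zh,gm=60):
    s=np.s_[v0:v1,u0:u1]; m=(g[s]<gm)&(P[s][...,2]>zl)&(P[s][...,2]<zh); return P[s][m]
L=box(305,345,165,200,.045,.13);C=box(380,435,240,265,.1,.17);H=box(440,480,260,285,.04,.12)
for n,p in(('foot',L),('catch',C),('handle',H)): print(n,len(p),np.median(p,0).round(3),p.min(0).round(3),p.max(0).round(3))
T=L[L[:,2]>L[:,2].max()-.012];print('foot top',T.mean(0).round(4)); T2=C[C[:,2]>C[:,2].max()-.012];print('catch top',T2.mean(0).round(4))
R=box(280,385,175,240,.004,.03); print('rim',len(R),R.min(0).round(3),R.max(0).round(3))
R2=R[R[:,0]<.6]
r=least_squares(lambda c:np.hypot(*(R2[:,:2]-c).T)-.074,[.58,.08],loss='soft_l1',f_scale=.003);print(r.x.round(4),np.abs(r.fun).mean())
hp=H.mean(0)
fr=np.array([[-87,-44],[-9,65]])/1000; W=np.array([T.mean(0)[:2],T2.mean(0)[:2]])
def res(q):
    c,s=np.cos(q[2]),np.sin(q[2]);return (q[:2]+fr@np.array([[c,s],[-s,c]])-W).ravel()
q=least_squares(res,[.58,.08,-.2]);print('pose',q.x.round(4),q.fun.round(4))
c,s=np.cos(q.x[2]),np.sin(q.x[2]);print('handle in peeler',(hp[:2]-q.x[:2])@np.array([[c,-s],[s,c]]))
E
```

```text
foot 435 [0.486 0.061 0.1  ] [0.471 0.049 0.045] [0.503 0.094 0.105]
catch 153 [0.593 0.141 0.12 ] [0.571 0.134 0.101] [0.613 0.17  0.153]
handle 370 [0.664 0.251 0.083] [0.641 0.226 0.074] [0.676 0.277 0.089]
foot top [0.4858 0.0567 0.1018]
catch top [0.579  0.1528 0.1488]
rim 789 [0.509 0.016 0.004] [0.592 0.16  0.03 ]
[0.5884 0.089 ] 0.004353769876623093
pose [ 0.5783  0.0873 -0.1492] [-0. -0.  0.  0.]
handle in peeler [0.06080157 0.17551236]
```

Call:
arm_command --increments "0.07 0.06 -0.1 0 0 0 0; 0.07 0.06 -0.2 0 0 0 0; 0.07 0.06 -0.3 0 0 0 0; 0.07 0.06 -0.3 0 0 0 0; 0.07 0.06 -0.3 0 0 0 0"

```text
time_s: 2.02
eef_pos: [0.48, 0.005, 0.1925]
ee_rot: [0.096, 0.995, 0.0, 0.001]
wrist_force: [-0.8, 0.2, 0.4]
width: 0.0001
finger_force: 0.0
```

Call:
arm_command --increments "0 0 -0.1 0 0 0 0; 0 0 -0.2 0 0 0 0; 0 0 -0.27 0 0 0 0; 0 0 -0.27 0 0 0 0; 0 0 -0.27 0 0 0 0"

```text
time_s: 2.65
eef_pos: [0.4804, 0.0049, 0.0849]
ee_rot: [0.096, 0.995, 0.0, 0.001]
wrist_force: [0.0, -0.2, -0.4]
width: 0.0
finger_force: 0.0
```

Call:
arm_command --increments "0.004 0.025 0 0 0 0 0; 0.008 0.05 0 0 0 0 0; 0.011 0.075 0 0 0 0 0; 0.015 0.1 0 0 0 0 0; 0.015 0.1 0 0 0 0 0"

```text
time_s: 3.28
eef_pos: [0.4856, 0.0458, 0.0832]
ee_rot: [0.095, 0.995, 0.0, 0.0]
wrist_force: [-0.0, -1.5, -0.7]
width: 0.0005
finger_force: 0.6
```

Call:
arm_command --increments "0.004 0.025 0 0 0 0 0; 0.008 0.05 0 0 0 0 0; 0.011 0.075 0 0 0 0 0; 0.015 0.1 0 0 0 0 0; 0.015 0.1 0 0 0 0 0"

```text
time_s: 3.9
eef_pos: [0.4916, 0.0859, 0.0832]
ee_rot: [0.095, 0.995, 0.0, 0.0]
wrist_force: [0.3, -0.1, 0.9]
width: 0.0001
finger_force: 0.0
```

```bash
python3 - <<'E'
from h import *
f=grab('side')
cv2.imwrite('pics/s1.png',cv2.resize(f['frame'][120:270,150:320,::-1],None,fx=4,fy=4,interpolation=cv2.INTER_CUBIC))
E
```

```text
(no output)
```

View pics/s1.png

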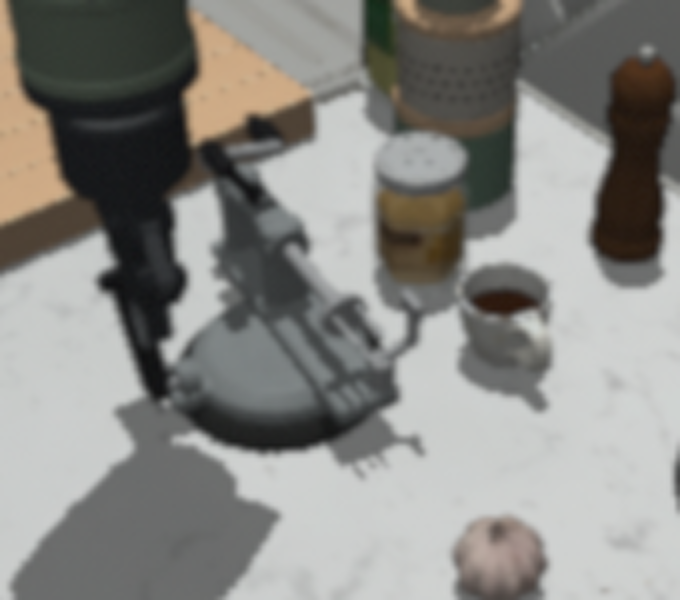

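The finger stands at (165,390), the force is about zero, and the foot lever is no longer on the near side. The catch is still open at (235,165). I back off, rise, and check from above.

Call:
arm_command --increments "-0.01 -0.06 0 0 0 0 0; -0.01 -0.07 0.1 0 0 0 0; -0.01 -0.07 0.25 0 0 0 0; -0.01 -0.07 0.4 0 0 0 0; -0.01 -0.07 0.45 0 0 0 0"

```text
time_s: 4.58
eef_pos: [0.4881, 0.0565, 0.2664]
ee_rot: [0.096, 0.995, 0.0, 0.002]
wrist_force: [-0.5, -0.1, -0.4]
width: 0.0001
finger_force: 0.0
```

```bash
cat > m.py <<'E'
from h import *
import sys
f=grab('wrist');P=f['P'];g=f['frame'].max(-1)
print(arm.observe()['eef_pos'])
for n,x0,x1,y0,y1,z0 in(('foot',.44,.53,.02,.18,.085),('catch',.55,.67,.12,.2,.135)):
    m=(g<60)&(P[...,0]>x0)&(P[...,0]<x1)&(P[...,1]>y0)&(P[...,1]<y1)&(P[...,2]>z0)&(P[...,2]<.165)
    print(n,m.sum(),np.median(P[m],0).round(4) if m.any() else '')
cv2.imwrite(sys.argv[1],f['frame'][...,::-1])
E
python3 m.py pics/w1.png
```

```text
[0.48835463 0.0565482  0.26721425]
foot 425 [0.4937 0.1345 0.1017]
catch 303 [0.5744 0.1446 0.1501]
```

View pics/w1.png

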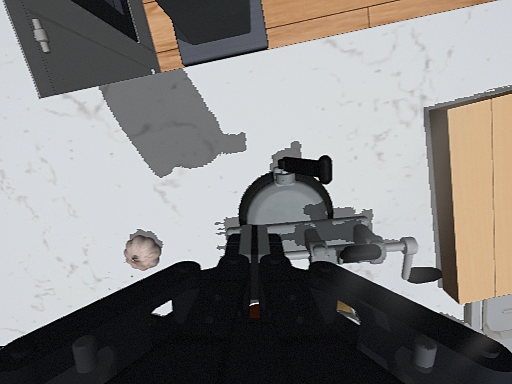

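The foot lever now lies over to the crank side, with its end at (325,170), so it is locked. The catch at (360,253) is still open. Next I position for the catch.

Call:
arm_command --increments "0.04 0.12 0 0 0 0 0; 0.09 0.25 0 0 0 0 0; 0.09 0.25 -0.12 0 0 0 0; 0.09 0.25 -0.24 0 0 0 0; 0.09 0.25 -0.34 0 0 0 0"

```text
time_s: 5.25
eef_pos: [0.523, 0.1563, 0.1252]
ee_rot: [0.096, 0.995, -0.0, -0.001]
wrist_force: [0.9, 0.4, 0.5]
width: 0.0002
finger_force: 0.0
```

Call:
arm_command --increments "0 0 0 0 0 0 0; 0.02 -0.003 0 0 0 0 0; 0.04 -0.006 0 0 0 0 0; 0.06 -0.009 0 0 0 0 0; 0.06 -0.009 0 0 0 0 0"

```text
time_s: 5.88
eef_pos: [0.5482, 0.1531, 0.1275]
ee_rot: [0.096, 0.995, 0.0, 0.0]
wrist_force: [-0.2, 0.9, -0.5]
width: 0.0001
finger_force: 0.0
```

Call:
arm_command --increments "0.03 -0.005 0 0 0 0 0; 0.06 -0.009 0 0 0 0 0; 0.09 -0.014 0 0 0 0 0; 0.115 -0.018 0 0 0 0 0; 0.115 -0.018 0 0 0 0 0"

```text
time_s: 6.5
eef_pos: [0.5936, 0.146, 0.1272]
ee_rot: [0.096, 0.995, -0.0, 0.0]
wrist_force: [0.1, -0.3, -0.0]
width: -0.0
finger_force: 0.0
```

Call:
arm_command --increments "0.015 -0.002 0 0 0 0 0; 0.03 -0.005 0 0 0 0 0; 0.03 -0.005 0 0 0 0 0; 0.03 -0.005 0 0 0 0 0"

```text
time_s: 7.0
eef_pos: [0.6054, 0.1442, 0.1272]
ee_rot: [0.096, 0.995, -0.0, -0.0]
wrist_force: [-0.6, -0.5, -0.4]
width: -0.0001
finger_force: 0.0
```

Force is zero, so the catch has probably snapped over. I retreat, rise and check.

Call:
arm_command --increments "-0.06 0.01 0 0 0 0 0; -0.1 0.015 0.05 0 0 0 0; -0.2 0.015 0.2 0 0 0 0; -0.3 -0.1 0.35 0 0 0 0; -0.3 -0.2 0.4 0 0 0 0"

```text
time_s: 7.62
eef_pos: [0.486, 0.0713, 0.2837]
ee_rot: [0.095, 0.996, 0.0, 0.0]
wrist_force: [1.5, -1.4, -0.1]
width: 0.0001
finger_force: 0.0
```

Call:
arm_command --increments "-0.05 -0.1 0.05 0 0 0 0; -0.05 -0.1 0.05 0 0 0 0; -0.05 -0.1 0.05 0 0 0 0; -0.05 -0.1 0.05 0 0 0 0; -0.05 -0.1 0.05 0 0 0 0"

```text
time_s: 8.25
eef_pos: [0.4674, 0.0317, 0.3014]
ee_rot: [0.096, 0.995, -0.0, -0.0]
wrist_force: [0.2, -0.6, 0.1]
width: 0.0001
finger_force: 0.0
```

```bash
python3 m.py pics/w2.png; python3 - <<'E'
from h import *
I0=np.load('side_I.npy');f=grab('side')
cv2.imwrite('pics/s2.png',cv2.resize(np.hstack([i[120:270,170:300,::-1] for i in(I0,f['frame'])]),None,fx=3,fy=3,interpolation=cv2.INTER_CUBIC))
E
```

```text
[0.4674578  0.0315502  0.30150672]
foot 349 [0.4934 0.134  0.1017]
catch 53 [0.6253 0.1577 0.1392]
```

View pics/w2.png

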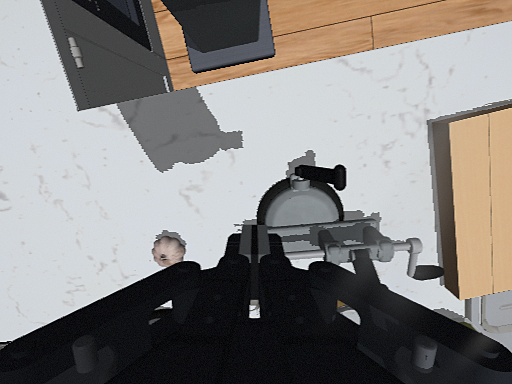

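View pics/s2.png

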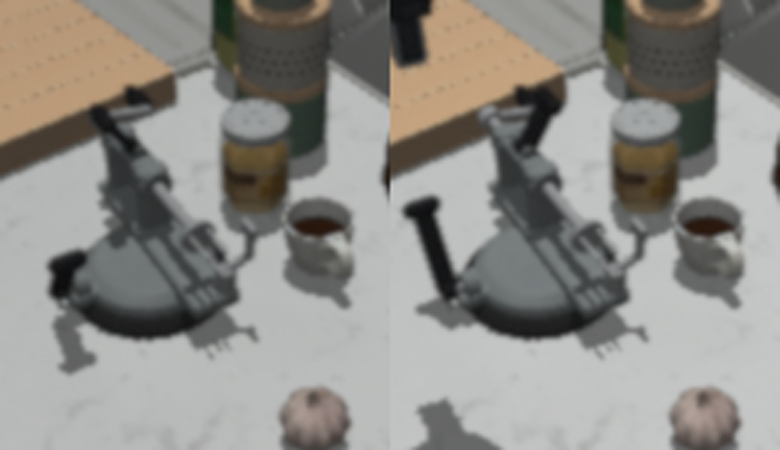

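Comparing before and after, the foot lever (420,210 to 450,295) now leans to the crank side. The catch (540,105) leans to the back. The peeler, jar, cup and garlic have not moved, and the arm is clear.

```bash
python3 -c "
from station import arm
print(arm.job_done())"
```

```text
the job is handed in; nothing more can be done
None
```

The job is handed in: the foot lever was snapped over to the crank side first, then the shaft catch to the back, and in the before/after images the peeler, jar, cup and garlic have not visibly moved (no verdict was returned).

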